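# Load the ink-mixing turntable in recipe order and hold its index plunger out

## Robot

A 6-joint arm with a two-finger parallel gripper is mounted at the origin on the work surface. World frame = base frame: x ahead of the robot, y to its left, z up, the work surface at z = 0. Lengths are in m, angles in rad, forces in N, time in s.
With the tool pointing down it reaches from about 0.325 to 0.85 m from the base axis. Payload 4.4 kg.
Tool frame: the origin (TCP) lies between the finger pads; the fingertips stand 17 mm ahead of it and the grasp point (between the pads) lies 2 mm behind it; z points along the fingers, y is the line along which they close (so a half turn about z gives the same grasp; the last joint's range is limited). The gripper opens to 94 mm and grips with 3 to 60 N. Pads are 16 mm wide; open, the fingers measure 119 mm over their backs; the gripper's body (75 mm by 177 mm) begins 78 mm behind the grasp point.
Start: joints at [0.957, 0.207, 1.542, -0, 1.393, -0.15], TCP at [0.257, 0.514, 0.19] pointing down, gripper open.
Joint ranges: [-2.73, 2.73], [-0.86, 2.22], [0.23, 2.46], [-1.11, 4.25], [0.08, 2.63], [-2.82, 2.82]. Speed limits (rad/s): [2.79, 2.79, 3.14, 3.14, 3.14, 3.14].

## Interface

Orientations are given as a 3x3 rotation matrix whose columns are the frame's x, y, z axes.
In Python, from plant import env gives the robot as it stands.
- The arm moves only by the tool send_rows, never from a script. Its argument "steps" is a list of rows, each an object with "delta_pos": the shift along the world's x, y, z in mm, a list of three; "yaw": the turn about the world's z in rad; "claw": the closure, from 0 (fully open) to 1 (shut). In form: [{"delta_pos": [x, y, z], "yaw": yaw, "claw": claw}, ...]. A call has 1 to 5 rows; each row is the pose to reach, as a shift and turn from the pose commanded when the call began; what a row does not reach only later rows make up. A row lasts 1/10 s, in which the tool goes at most 50 mm and 8.59 degrees, less where a joint would pass 70% of its speed; a pose out of reach is approached as far as the arm can. A call with a gripper value outside its range is refused whole. The fingers move at their own pace and stop on an object; "grip_force" is the grip in N (left out, the last holds). Time passes only in rows, so rows that repeat a pose let the fingers close. It gives the time, the measured TCP pose, the force, the opening and the grip force at its end, in the units of the state.
- env.observe(): the state, without advancing time (a new reading comes with each control period).
- env.get_image(name): name is "side" or "top" or "wrist"; returns the picture (480x640x3 uint8, red, green, blue); there is no depth.
- env.camera_params(name): a dict with "camera_matrix" (3x3 intrinsics, pixels), "T" (4x4, takes a point from camera to world coordinates); the wrist camera has in their place "mount" (4x4, takes a point from camera to tool coordinates, whose origin is the TCP and whose axes are the flange's). Camera axes: x right, y up, looking along -z (the intrinsics and any distortion apply to the point x, -y, -z); pixel columns grow to the right and rows downward; lengths in m; the calibration is good to about 2 mm. The wrist camera is an equidistant fisheye: a pixel r from the principal point sees the ray r / f radians off the axis. A picture is of the moment at which its call begins: read the wrist's pose just before it. camera_params takes no time and is no camera call.
- env.job_done(): hands the job in; it is judged then, once.
The state is a dict: "time": time; "qpos": joint angles; "qvel": joint speeds; "joint_torque": joint torques, N m; "position": TCP position; "tool_rot": TCP orientation; "wrist_force": force on the tool from outside, world axes, zero at the start; "wrist_torque": the same for the moment, N m; "opening": finger opening in m; "grip_force": force on a finger pad.
Only numpy, scipy, OpenCV 4.12 (cv2) and the standard library are available. Lean on these libraries where they do the work, as an engineer would, in place of code of your own. Each camera call takes 0.05 s, during which the arm holds its last target. There are 200 camera calls.

## Task

Load the mixing turntable in recipe order, keeping the jars upright: first stand the tall ink jar in pocket 1, the one next clockwise of the index plunger seen from above (one dot), then the low ink jar in pocket 2 (two dots), each down on the pocket's floor and let go. Then grip the plunger's black knob, pull it straight up all the way so that the pin is out of the disc, and finish still holding it there so that I can turn the table. Do not turn the table yourself, and leave the other things on the bench and the bottle on the table where they are.

Things in the scene. Friction and masses are not known exactly. Their poses are not given: they have to be found in the camera images.
- mixer: ink-mixing turntable, bolted down: grey base under an aluminium disc 312 mm across, disc top 42 mm above the bench. Origin on the bench under the disc's centre, z up, -x towards the index plunger. Six black ring pockets on the disc, centres at 100 mm radius, 60 degrees apart, numbered clockwise from above by 1 to 6 punched dots at the disc's edge; pocket 1 is next clockwise of the plunger
- pocket1 (a point): floor centre of pocket 1 (one dot), on the disc's top 42 mm above the bench; at (-87, 50) mm in the mixer's frame while locked; turns with the disc, z up. All pockets: 57 mm inner, 68 mm outer diameter, rim 12 mm above the disc
- pocket2 (a point): floor centre of pocket 2 (two dots), next clockwise after pocket 1, on the disc's top 42 mm above the bench; at (0, 100) mm in the mixer's frame while locked; same size as pocket 1
- tall_jar: the tall ink jar: round white jar with a grey screw lid, standing on the bench, 75 mm tall, body 50 mm and lid 52 mm across (the lid is the top 14 mm), about 0.12 to 0.24 kg. Origin at the centre of its underside, z up
- low_jar: the low ink jar: same jar and lid, but only 42 mm tall, 50 mm body, 52 mm lid (top 14 mm), about 0.06 to 0.13 kg. Origin at the centre of its underside, z up
- plunger (a joint): how far the index plunger is pulled straight up, m: 0 = pin home in the disc's hole, 0.012 = pin tip level with the disc's top, 0.018 = at its stop, fully back. Its spring pulls it home with about 6.5 N at first, 14.5 N at the stop; it does not latch and snaps back if let go
- knob: the index plunger's black pull knob: 32 mm across between 94 and 109 mm above the bench (pin home), slimmer below, top at 112 mm, on the axis at (-138, 0) mm of the mixer. Origin on that axis at bench height when home. Below it: 18 mm thick threaded body up to 80 mm, nut to 67 mm, grey bracket top at 60 mm, spanning x -186 to -120 mm of the mixer, 50 mm wide
- knob_top (a point): centre of the top face of the pull knob, 112 mm above the bench with the pin home and 130 mm with the plunger fully back
- turntable (a joint): turn of the disc, rad, counter-clockwise from above; 0 = the locked position it starts in. Locked while the pin is home; with the pin out only the light drag of its bearing holds it
- thinner_bottle: small amber bottle, 50 mm across and 98 mm tall, standing in pocket 5 of the turntable; a bystander
- spatula: mixing spatula, 210 mm long, lying on the bench; a bystander
- mixing_cup: empty open white mixing cup, 72 mm across and 75 mm tall; a bystander
- squeegee: wooden screen-printing squeegee lying on the bench, 240 mm long, 55 mm high; a bystander
Things that resemble listed ones, but are neither listed nor needed, are in the scene too. What is shaped like the tall_jar but yellow is not meant. What is shaped like the low_jar but brown is not meant.

How it is judged:
On the way, in this order (a step that is already met when the one before it is completed fails the run):
1. the tall jar stands in pocket 1 on its floor, let go, while the plunger is home (horizontal distance between tall_jar and pocket1 below 0.006 m and z of tall_jar in the frame of pocket1 between -0.004 and 0.004 m and angle between tall_jar's own z axis and vertical below 0.08 rad and linear speed of tall_jar below 0.03 m/s and contact force between the fingers and tall_jar below 0.2 N and value of joint plunger below 0.004 m), for 0.2 s.
2. then the low jar stands in pocket 2 on its floor, let go, while the plunger is home (horizontal distance between low_jar and pocket2 below 0.006 m and z of low_jar in the frame of pocket2 between -0.004 and 0.004 m and angle between low_jar's own z axis and vertical below 0.08 rad and linear speed of low_jar below 0.03 m/s and contact force between the fingers and low_jar below 0.2 N and value of joint plunger below 0.004 m), for 0.2 s.
3. then the plunger is pulled fully back by the gripper (value of joint plunger above 0.015 m and velocity of joint plunger between -0.02 and 0.02 m/s and contact force between the fingers and knob above 3 N), for 0.2 s.
At the end, for the whole second after the job is handed in: Gripper holding the knob (over 3 N), plunger steady and at least 15 of its 18 mm up; tall jar in pocket 1, low jar in pocket 2, each within 6 mm of centre, 4 mm of the floor, upright within 0.08 rad, at rest, untouched; disc within 0.06 rad of its locked position (all of step 3 and horizontal distance between tall_jar and pocket1 below 0.006 m and z of tall_jar in the frame of pocket1 between -0.004 and 0.004 m and angle between each of tall_jar, low_jar's own z axis and vertical below 0.08 rad and linear speed of each of tall_jar, low_jar below 0.03 m/s and contact force between the fingers and tall_jar below 0.2 N and horizontal distance between low_jar and pocket2 below 0.006 m and z of low_jar in the frame of pocket2 between -0.004 and 0.004 m and contact force between the fingers and low_jar below 0.2 N and value of joint turntable between -0.06 and 0.06 rad); the arm keeps its last pose, push and grip.
It fails at once if a jar is tipped more than 40 degrees (angle between any of tall_jar, low_jar's own z axis and vertical above 0.7 rad).
It fails at once if the turntable is turned more than 0.15 rad (value of joint turntable above 0.15 rad or value of joint turntable below -0.15 rad).
It fails at once if a bystander is moved more than 20 mm (distance of any of thinner_bottle, spatula, mixing_cup, squeegee from where it was at the start of the episode above 0.02 m).
It also fails if it takes over 64 s, if anything falls off the work surface, if the arm or the gripper's body presses on something with over 40 N, if the wrist force passes 120 N, or if a joint passes its speed limit or range.

## Working session

There is one attempt and no reset: what is moved stays moved. The work goes in short steps, Python scripts to look and compute and a tool call to move; the robot and the scene stay as the last step left them, time stands still between calls to the robot, and variables do not carry over. Pictures are saved under pics/ and viewed, at most 10 in all, crops included, and the job is handed in when it is done.

Besides the shell and the picture viewer there is one more tool, called as a command line: name --argument value ..., lists and objects as JSON in quotes. send_rows: Moves the arm, as the interface text tells. Its arguments: {"type":"object","properties":{"steps":{"type":"array"},"grip_force":{"type":"number"}},"required":["steps"]}

```bash
mkdir -p pics
python3 - <<'E'
from plant import env
import cv2,numpy as np
s=env.observe(); print(s['time'],s['position'],s['tool_rot'],s['opening'])
for n in ['top','side']:
    im=env.get_image(n); cv2.imwrite(f'pics/{n}0.png',im[...,::-1]); p=env.camera_params(n); print(n,p)
print(env.camera_params('wrist'))
E
```

```text
0.0 [0.25674664 0.51353971 0.18908206] [[-8.94358496e-01  4.47349085e-01 -1.29458730e-03]
 [ 4.47350847e-01  8.94356570e-01 -1.88270721e-03]
 [ 3.15595312e-04 -2.26294991e-03 -9.99997390e-01]] 0.09382558887788481
top {'camera_matrix': array([[563.02254751,   0.        , 314.62907608],
       [  0.        , 563.02254751, 247.83467771],
       [  0.        ,   0.        ,   1.        ]]), 'T': array([[ 0.00854363,  0.9845288 , -0.17501444,  0.24538245],
       [-0.99996174,  0.00808297, -0.00334483, -0.00576417],
       [-0.00187844,  0.17503632,  0.98456019,  1.69173756],
       [ 0.        ,  0.        ,  0.        ,  1.        ]])}
side {'camera_matrix': array([[490.8463214 ,   0.        , 324.26531826],
       [  0.        , 490.8463214 , 235.16027936],
       [  0.        ,   0.        ,   1.        ]]), 'T': array([[ 0.9986291 ,  0.0219141 , -0.04753625,  0.4589896 ],
       [-0.0507592 ,  0.62721228, -0.77719255, -1.08975064],
       [ 0.01278384,  0.77854   ,  0.62746478,  0.98878161],
       [ 0.        ,  0.        ,  0.        ,  1.        ]])}
{'camera_matrix': array([[371.64829954,   0.        , 322.71557543],
       [  0.        , 371.64829954, 238.02318418],
       [  0.        ,   0.        ,   1.        ]]), 'mount': array([[ 5.97555933e-04,  9.59594048e-01,  2.81387465e-01,
         8.28844901e-02],
       [ 9.99999791e-01, -6.42394336e-04,  6.71031060e-05,
        -7.85898250e-04],
       [ 2.45153455e-04,  2.81387366e-01, -9.59594232e-01,
        -1.93286001e-01],
       [ 0.00000000e+00,  0.00000000e+00,  0.00000000e+00,
         1.00000000e+00]])}
```

View pics/top0.png

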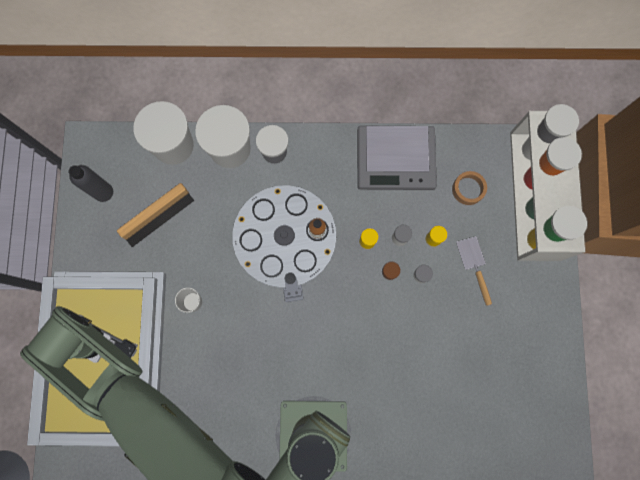

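View pics/side0.png

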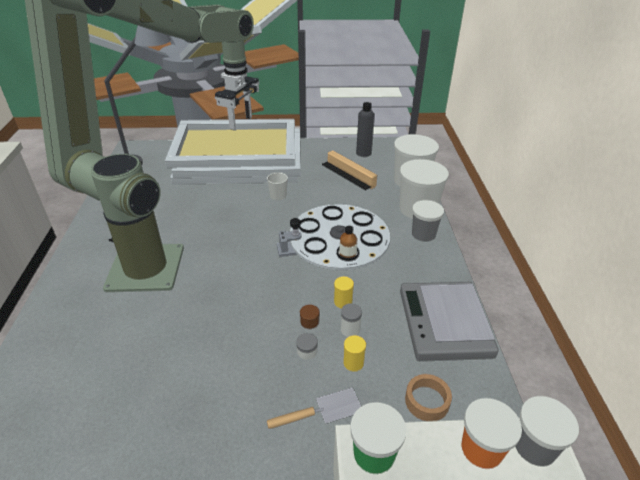

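The tall jar could be the grey lids at top (403,233) and (424,273), the yellow jars at (369,238) and (438,235), or the brown one at (391,270). In the side view (351,320) is a white body with a grey lid and is tall, so it is the tall jar. (307,345) is low and white with a grey lid, so it is the low jar. I'll confirm this in one crop while measuring.

```bash
cat > h.py <<'E'
import cv2,numpy as np
from plant import env
def ray(n,uv,z):
    p=env.camera_params(n);K=p['camera_matrix'];T=p['T']
    d=T[:3,:3]@np.array([(uv[0]-K[0,2])/K[0,0],-(uv[1]-K[1,2])/K[1,1],-1]);o=T[:3,3]
    return o+d*(z-o[2])/d[2]
def wproj(P,pos,R):   # world -> wrist fisheye pixel
    p=env.camera_params('wrist');K=p['camera_matrix'];M=p['mount']
    c=M[:3,:3].T@(R.T@(np.asarray(P)-pos)-M[:3,3]);v=np.array([c[0],-c[1],-c[2]])
    r=np.hypot(v[0],v[1]);t=np.arctan2(r,v[2]);return K[:2,2]+K[0,0]*t*v[:2]/r
def wray(uv,z,pos,R):
    p=env.camera_params('wrist');K=p['camera_matrix'];M=p['mount']
    d=(np.asarray(uv)-K[:2,2])/K[0,0];t=np.linalg.norm(d);s=np.sin(t)*d/t
    d=R@M[:3,:3]@np.array([s[0],-s[1],-np.cos(t)]);o=pos+R@M[:3,3]
    return o+d*(z-o[2])/d[2]
E
python3 - <<'E'
from h import *
t=cv2.imread('pics/top0.png');s=cv2.imread('pics/side0.png')
A=cv2.resize(t[180:310,225:465],None,fx=3.3,fy=3.3,interpolation=cv2.INTER_CUBIC)[:,:800]
B=cv2.resize(s[190:380,260:420],None,fx=2,fy=2,interpolation=cv2.INTER_CUBIC)
cv2.imwrite('pics/topc.png',A);cv2.imwrite('pics/sidec.png',B)
# disc
g=cv2.cvtColor(t,cv2.COLOR_BGR2GRAY)
m=(g>175).astype(np.uint8);m[:, :225]=0;m[:,345:]=0;m[:180]=0;m[300:]=0
c=max(cv2.findContours(m,0,1)[0],key=cv2.contourArea);e=cv2.fitEllipse(cv2.convexHull(c));print('disc',e,ray('top',e[0],.042))
# holes in disc: rings
m2=(g<70).astype(np.uint8);m2[:, :225]=0;m2[:,345:]=0;m2[:180]=0;m2[300:]=0
for c in cv2.findContours(m2,0,1)[0]:
    if cv2.contourArea(c)>60:
        e=cv2.fitEllipse(c);print('ring',np.round(e[0],1),np.round(e[1],1),ray('top',e[0],.054).round(4))
hsv=cv2.cvtColor(t,cv2.COLOR_BGR2HSV)
for (u,v),z in [((403,233),.075),((424,273),.042)]:
    print(t[v,u],t[v-14,u],ray('top',(u,v),z).round(4))
E
```

```text
disc ((284.1999816894531, 236.8040008544922), (93.5314712524414, 103.91693878173828), 95.98477935791016) [0.57135388 0.09100926 0.042     ]
[112 111 109] [123 121 119] [ 0.579  -0.2588  0.075 ]
[113 111 111] [126 126 122] [ 0.4658 -0.3236  0.042 ]
```

View pics/topc.png

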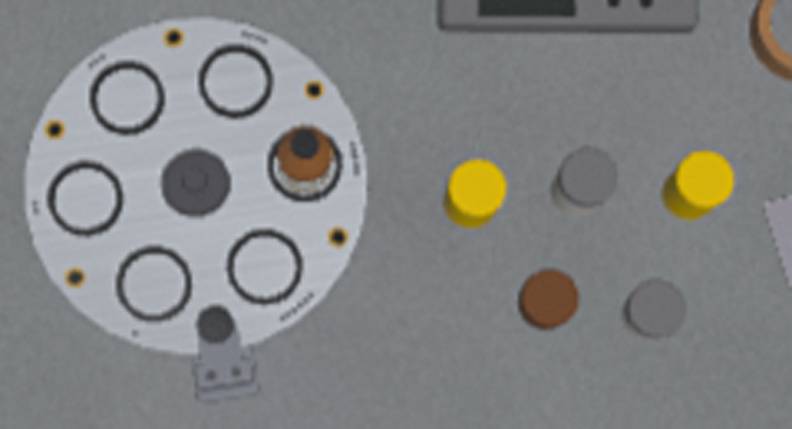

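View pics/sidec.png

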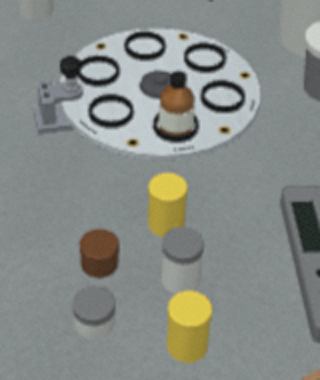

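Pocket 1, with one dot, has its ring at crop (153,283). Pocket 2, with two dots, is at (85,198), and the knob is at (216,323). Both views show the tall white jar with the grey lid at top crop (588,176), between the two yellow ones. The low white jar with the grey lid is at (655,308), to the right of the brown one.

Run:
```python
from h import *
f=lambda x,y:(225+x/3.3-.35,180+y/3.3-.35)
for n,(x,y),z in [('tall',(588,177),.075),('low',(656,308),.042),('p1',(153,283),.05),('p2',(85,198),.05),('p4',(235,81),.05),('p5r',(264,267),.05),('p3',(127,98),.05),('knob',(216,323),.112),('y1',(477,190),.075),('brown',(549,298),.042)]:
    print(n,ray('top',f(x,y),z).round(4))
for n,(x,y),z in [('tall',(183,242),.075),('low',(95,304),.042),('knob',(69,65),.11)]:
    print('side',n,ray('side',(260+x/2-.25,190+y/2-.25),z).round(4))
```

```text
tall [ 0.5782 -0.2583  0.075 ]
low [ 0.4659 -0.322   0.042 ]
p1 [0.4836 0.1278 0.05  ]
p2 [0.5603 0.1908 0.05  ]
p4 [0.6699 0.0573 0.05  ]
p5r [0.4989 0.0289 0.05  ]
p3 [0.6532 0.1552 0.05  ]
knob [0.4405 0.0681 0.112 ]
y1 [ 0.5656 -0.1596  0.075 ]
brown [ 0.4741 -0.2264  0.042 ]
side tall [ 0.5802 -0.2602  0.075 ]
side low [ 0.4687 -0.3262  0.042 ]
side knob [0.4403 0.0623 0.11  ]
```

send_rows --steps '[{"delta_pos":[18,-42,15],"yaw":-0.14,"claw":0},{"delta_pos":[36,-86,30],"yaw":-0.28,"claw":0},{"delta_pos":[54,-130,40],"yaw":-0.42,"claw":0},{"delta_pos":[72,-174,50],"yaw":-0.56,"claw":0},{"delta_pos":[90,-218,50],"yaw":-0.7,"claw":0}]'

```text
time: 0.6
position: [0.3482, 0.295, 0.2415]
tool_rot: [[-0.391, 0.92, 0.003], [0.92, 0.391, 0.001], [0.0, 0.003, -1.0]]
wrist_force: [-0.2, 0.5, 0.3]
opening: 0.0942
grip_force: 0.0
```

send_rows --steps '[{"delta_pos":[19,-45,0],"yaw":-0.14,"claw":0},{"delta_pos":[38,-90,0],"yaw":-0.28,"claw":0},{"delta_pos":[57,-135,0],"yaw":-0.407,"claw":0},{"delta_pos":[76,-180,0],"yaw":-0.407,"claw":0},{"delta_pos":[95,-225,0],"yaw":-0.407,"claw":0}]'

```text
time: 1.1
position: [0.4423, 0.0693, 0.24]
tool_rot: [[0.0, 1.0, -0.0], [1.0, -0.0, 0.0], [0.0, -0.0, -1.0]]
wrist_force: [1.1, 0.6, -0.1]
opening: 0.094
grip_force: 0.0
```

send_rows --steps '[{"delta_pos":[19,-45,0],"yaw":0,"claw":0},{"delta_pos":[38,-90,0],"yaw":0,"claw":0},{"delta_pos":[57,-135,0],"yaw":0,"claw":0},{"delta_pos":[76,-180,0],"yaw":0,"claw":0},{"delta_pos":[95,-225,0],"yaw":0,"claw":0}]'

```text
time: 1.6
position: [0.5373, -0.1556, 0.2396]
tool_rot: [[0.0, 1.0, -0.001], [1.0, -0.0, 0.001], [0.001, -0.001, -1.0]]
wrist_force: [-0.5, 0.5, -0.7]
opening: 0.0938
grip_force: 0.0
```

send_rows --steps '[{"delta_pos":[20,-50,-20],"yaw":0,"claw":0},{"delta_pos":[42,-105,-40],"yaw":0,"claw":0},{"delta_pos":[42,-105,-40],"yaw":0,"claw":0}]'

```text
time: 1.9
position: [0.5785, -0.2623, 0.1969]
tool_rot: [[0.003, 1.0, -0.003], [1.0, -0.003, 0.001], [0.001, -0.003, -1.0]]
wrist_force: [0.7, -0.1, -0.4]
opening: 0.0943
grip_force: 0.0
```

```bash
cat >> h.py <<'E'
def wlook(name,P):
    s=env.observe();im=env.get_image('wrist')[...,::-1].copy();cv2.imwrite('pics/'+name+'_raw.png',im)
    pos,R=np.array(s['position']),np.array(s['tool_rot'])
    np.savez('pics/'+name+'.npz',pos=pos,R=R)
    for p,r in P:   # outlines predicted at circle p, radius r
        q=[wproj(np.add(p,[r*np.cos(a),r*np.sin(a),0]),pos,R) for a in np.linspace(0,6.283,40)]
        cv2.polylines(im,[np.int32(np.round(q))],True,(0,0,255),1)
    cv2.imwrite('pics/'+name+'.png',im)
E
python3 - <<'E'
from h import *
wlook('w1',[((.579,-.259,.075),.026),((.467,-.324,.042),.026)])
im=cv2.imread('pics/w1_raw.png');d=np.load('pics/w1.npz');pos,R=d['pos'],d['R']
for P,z in [((.579,-.259,.075),.075),((.467,-.324,.042),.042)]:
    u=wproj(P,pos,R);print(u,im[int(u[1]),int(u[0])] if 0<=u[1]<480 and 0<=u[0]<640 else None)
E
```

```text
[324.78266467 222.82518702] [116 111 111]
[217.14263465 276.48556808] [119 114 114]
```

View pics/w1.png

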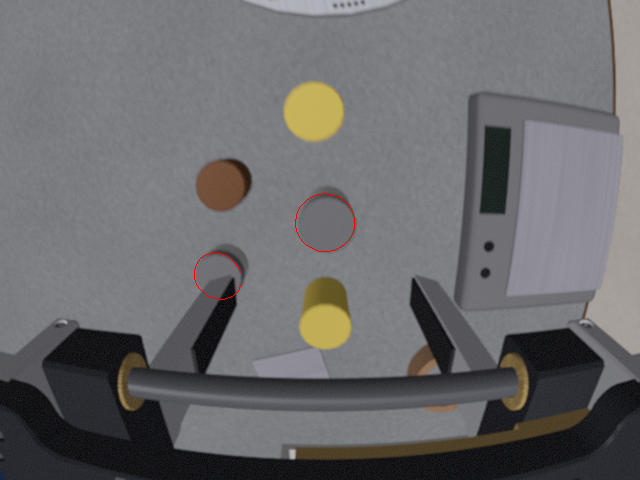

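The predicted circles sit on both grey lids, the tall jar at (325,223) and the low jar at (218,276). The fingers straddle free space, so I descend.

send_rows --steps '[{"delta_pos":[0,0,-45],"yaw":0,"claw":0},{"delta_pos":[0,0,-90],"yaw":0,"claw":0},{"delta_pos":[0,0,-125],"yaw":0,"claw":0},{"delta_pos":[0,0,-146],"yaw":0,"claw":0},{"delta_pos":[0,0,-146],"yaw":0,"claw":0}]'

```text
time: 2.45
position: [0.5755, -0.2558, 0.0496]
tool_rot: [[-0.0, 1.0, -0.008], [1.0, 0.0, 0.005], [0.005, -0.008, -1.0]]
wrist_force: [-0.6, 0.6, -0.6]
opening: 0.0939
grip_force: 0.0
```

send_rows --steps '[{"delta_pos":[0,0,0],"yaw":0,"claw":1},{"delta_pos":[0,0,0],"yaw":0,"claw":1},{"delta_pos":[0,0,0],"yaw":0,"claw":1},{"delta_pos":[0,0,0],"yaw":0,"claw":1},{"delta_pos":[0,0,0],"yaw":0,"claw":1}]' --grip_force 20

```text
time: 2.95
position: [0.5798, -0.2591, 0.0553]
tool_rot: [[0.0, 1.0, 0.002], [1.0, -0.0, -0.001], [-0.001, 0.002, -1.0]]
wrist_force: [0.0, 0.4, -0.7]
opening: 0.0572
grip_force: 0.0
```

send_rows --steps '[{"delta_pos":[0,0,0],"yaw":0,"claw":1},{"delta_pos":[0,0,0],"yaw":0,"claw":1},{"delta_pos":[0,0,0],"yaw":0,"claw":1}]'

```text
time: 3.25
position: [0.5799, -0.2591, 0.0549]
tool_rot: [[0.0, 1.0, 0.001], [1.0, -0.0, -0.001], [-0.001, 0.001, -1.0]]
wrist_force: [1.6, -0.6, 3.2]
opening: 0.0508
grip_force: 20.0
```

send_rows --steps '[{"delta_pos":[0,0,25],"yaw":0,"claw":1},{"delta_pos":[0,0,65],"yaw":0,"claw":1},{"delta_pos":[0,0,105],"yaw":0,"claw":1},{"delta_pos":[0,0,145],"yaw":0,"claw":1},{"delta_pos":[0,0,175],"yaw":0,"claw":1}]'

```text
time: 3.75
position: [0.5792, -0.2588, 0.2312]
tool_rot: [[0.0, 1.0, 0.0], [1.0, -0.0, -0.001], [-0.001, 0.0, -1.0]]
wrist_force: [-0.2, -0.7, -2.2]
opening: 0.0507
grip_force: 20.0
```

send_rows --steps '[{"delta_pos":[-7,28,0],"yaw":0,"claw":1},{"delta_pos":[-17,68,0],"yaw":0,"claw":1},{"delta_pos":[-27,108,0],"yaw":0,"claw":1},{"delta_pos":[-37,148,0],"yaw":0,"claw":1},{"delta_pos":[-47,188,0],"yaw":0,"claw":1}]'

```text
time: 4.25
position: [0.5306, -0.0692, 0.228]
tool_rot: [[0.001, 1.0, -0.003], [1.0, -0.001, 0.001], [0.001, -0.003, -1.0]]
wrist_force: [0.7, 0.0, -2.4]
opening: 0.0509
grip_force: 20.0
```

send_rows --steps '[{"delta_pos":[-10,40,0],"yaw":0,"claw":1},{"delta_pos":[-20,80,0],"yaw":0,"claw":1},{"delta_pos":[-30,120,0],"yaw":0,"claw":1},{"delta_pos":[-40,160,0],"yaw":0,"claw":1},{"delta_pos":[-46,185,-10],"yaw":0,"claw":1}]'

```text
time: 4.75
position: [0.4854, 0.1168, 0.2196]
tool_rot: [[-0.002, 1.0, 0.001], [1.0, 0.002, 0.001], [0.001, 0.001, -1.0]]
wrist_force: [1.6, -0.3, -1.4]
opening: 0.0505
grip_force: 20.0
```

send_rows --steps '[{"delta_pos":[-3,15,-20],"yaw":0,"claw":1},{"delta_pos":[-3,15,-50],"yaw":0,"claw":1},{"delta_pos":[-3,15,-60],"yaw":0,"claw":1},{"delta_pos":[-3,15,-60],"yaw":0,"claw":1},{"delta_pos":[-3,15,-60],"yaw":0,"claw":1}]'

```text
time: 5.25
position: [0.4837, 0.1289, 0.1597]
tool_rot: [[0.001, 1.0, 0.0], [1.0, -0.001, -0.0], [-0.0, 0.0, -1.0]]
wrist_force: [0.2, 0.1, -2.8]
opening: 0.0505
grip_force: 20.0
```

Run:
```python
from h import *
a=np.radians(8.8);c=np.array([.5763,.0923])
Rm=np.array([[np.cos(a),-np.sin(a)],[np.sin(a),np.cos(a)]])
W=lambda x,y,z:tuple(c+Rm@[x,y])+(z,)
P=[(W(-.087,.05,.054),.031),(W(0,.1,.054),.031),(W(.087,.05,.054),.031),(W(-.138,0,.112),.014),(W(-.138,0,.109),.016),(W(0,0,.042),.156)]
wlook('w2',P)
```

```text
(no output)
```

View pics/w2.png

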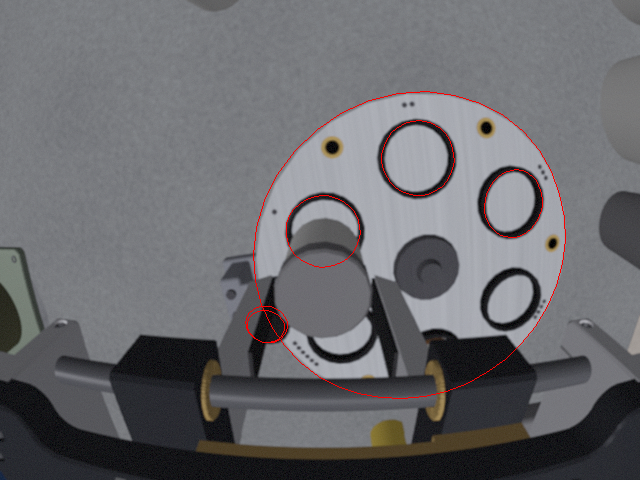

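Pockets 2 and 1 (one dot, at (325,230)) and the disc edge match the model within about 2 px. I'll refine using the disc edge and the free rings.

Run:
```python
from h import *
from scipy.optimize import least_squares as LS
im=cv2.imread('pics/w2_raw.png');d=np.load('pics/w2.npz');pos,R=d['pos'],d['R']
g=cv2.cvtColor(im,cv2.COLOR_BGR2GRAY)
m=(g>150).astype(np.uint8)*255
c=max(cv2.findContours(m,0,cv2.CHAIN_APPROX_NONE)[0],key=cv2.contourArea)[:,0]
p=np.array([wray(q,.042,pos,R)[:2] for q in c]);r=np.hypot(*(p-[.5763,.0923]).T)
k=(abs(r-.156)<.006)&(c[:,1]<300);p=p[k]
s=LS(lambda v:np.hypot(p[:,0]-v[0],p[:,1]-v[1])-v[2],[.576,.092,.156],loss='soft_l1',f_scale=.001);print('disc',s.x,k.sum())
m=(g<60).astype(np.uint8)*255
for n,(u,v) in {'p2':(417,158),'p3':(511,202),'p4':(511,299),'p1':(325,230)}.items():
    z=np.zeros_like(m);cv2.circle(z,(u,v),46,255,-1);q=np.argwhere((m>0)&(z>0))[:,::-1]
    w=np.array([wray(t,.052,pos,R)[:2] for t in q])
    if n=='p1': w=w[q[:,1]<225]
    t=LS(lambda v:np.hypot(w[:,0]-v[0],w[:,1]-v[1])-.0312,wray((u,v),.052,pos,R)[:2],loss='soft_l1',f_scale=.001)
    print(n,t.x.round(4),(1e3*np.abs(t.fun).mean()).round(2))
print(pos)
```

```text
disc [0.57733841 0.09221338 0.15369789] 522
p2 [0.5603 0.1906] 1.31Traceback (most recent call last):
  File "<stdin>", line 13, in <module>
  File "h.py", line 12, in wray
    p=env.camera_params('wrist');K=p['camera_matrix'];M=p['mount']
ValueError: time passes only in moves, steps and waits
```

```bash
sed -i 's/^from plant import env/from plant import env\nfrom functools import lru_cache\ncp=lru_cache(None)(env.camera_params)/; s/env.camera_params(/cp(/; s/lru_cache(None)(cp(/lru_cache(None)(env.camera_params(/' h.py; sed -n 1,5p h.py; sed -i 's/(None)(env.camera_params.*/(None)(env.camera_params)/' h.py
python3 - <<'E'
from h import *
from scipy.optimize import least_squares as LS
im=cv2.imread('pics/w2_raw.png');d=np.load('pics/w2.npz');pos,R=d['pos'],d['R']
g=cv2.cvtColor(im,cv2.COLOR_BGR2GRAY)
m=(g<60).astype(np.uint8)*255
for n,(u,v) in {'p2':(417,158),'p3':(511,202),'p4':(511,299),'p1':(325,230)}.items():
    z=np.zeros_like(m);cv2.circle(z,(u,v),46,255,-1);q=np.argwhere((m>0)&(z>0))[:,::-1]
    if n=='p1': q=q[q[:,1]<225]
    w=np.array([wray(t,.052,pos,R)[:2] for t in q])
    t=LS(lambda v:np.hypot(w[:,0]-v[0],w[:,1]-v[1])-.0312,wray((u,v),.052,pos,R)[:2],loss='soft_l1',f_scale=.001)
    print(n,t.x.round(4),(1e3*np.abs(t.fun).mean()).round(2))
print(pos)
E
```

```text
import cv2,numpy as np
from plant import env
from functools import lru_cache
cp=lru_cache(None)(env.camera_params)
def ray(n,uv,z):
p2 [0.5603 0.1906] 1.31
p3 [0.6524 0.1559] 1.75
p4 [0.6685 0.0578] 3.67
p1 [0.4843 0.1273] 1.04
[0.48365019 0.12887992 0.15971615]
```

send_rows --steps '[{"delta_pos":[0,-1,-20],"yaw":0,"claw":1},{"delta_pos":[0,-1,-40],"yaw":0,"claw":1},{"delta_pos":[0,-1,-48],"yaw":0,"claw":1},{"delta_pos":[0,-1,-54],"yaw":0,"claw":1},{"delta_pos":[0,-1,-57],"yaw":0,"claw":1}]'

```text
time: 5.8
position: [0.4839, 0.1281, 0.1028]
tool_rot: [[0.0, 1.0, 0.001], [1.0, -0.0, 0.0], [0.0, 0.001, -1.0]]
wrist_force: [0.3, -0.2, -2.2]
opening: 0.0509
grip_force: 20.0
```

send_rows --steps '[{"delta_pos":[0,0,-2],"yaw":0,"claw":1},{"delta_pos":[0,0,-4],"yaw":0,"claw":1},{"delta_pos":[0,0,-5],"yaw":0,"claw":1},{"delta_pos":[0,0,-5],"yaw":0,"claw":1}]'

```text
time: 6.2
position: [0.4834, 0.1283, 0.0974]
tool_rot: [[-0.0, 1.0, 0.0], [1.0, 0.0, 0.0], [0.0, 0.0, -1.0]]
wrist_force: [-0.4, 0.1, -1.7]
opening: 0.0509
grip_force: 20.0
```

Nearly down, with no jam force. I'll lower it another 1 mm and release.

send_rows --steps '[{"delta_pos":[0,0,-1],"yaw":0,"claw":1},{"delta_pos":[0,0,-1],"yaw":0,"claw":1}]'

```text
time: 6.4
position: [0.4837, 0.1283, 0.0969]
tool_rot: [[-0.0, 1.0, 0.001], [1.0, 0.0, 0.0], [0.0, 0.001, -1.0]]
wrist_force: [-0.8, -0.5, 1.0]
opening: 0.0507
grip_force: 20.0
```

send_rows --steps '[{"delta_pos":[0,0,0],"yaw":0,"claw":0},{"delta_pos":[0,0,0],"yaw":0,"claw":0},{"delta_pos":[0,0,0],"yaw":0,"claw":0},{"delta_pos":[0,0,0],"yaw":0,"claw":0},{"delta_pos":[0,0,0],"yaw":0,"claw":0}]'

```text
time: 6.9
position: [0.4832, 0.1282, 0.0962]
tool_rot: [[0.0, 1.0, -0.0], [1.0, -0.0, -0.0], [-0.0, -0.0, -1.0]]
wrist_force: [-1.2, 0.9, -0.1]
opening: 0.0874
grip_force: 0.0
```

send_rows --steps '[{"delta_pos":[0,0,0],"yaw":0,"claw":0},{"delta_pos":[0,0,20],"yaw":0,"claw":0},{"delta_pos":[0,0,60],"yaw":0,"claw":0},{"delta_pos":[0,0,100],"yaw":0,"claw":0},{"delta_pos":[0,0,125],"yaw":0,"claw":0}]'

```text
time: 7.4
position: [0.4846, 0.1284, 0.2246]
tool_rot: [[-0.0, 1.0, 0.004], [1.0, 0.0, 0.0], [0.0, 0.004, -1.0]]
wrist_force: [0.3, 0.6, -0.2]
opening: 0.0941
grip_force: 0.0
```

send_rows --steps '[{"delta_pos":[-2,-40,0],"yaw":0,"claw":0},{"delta_pos":[-4,-86,0],"yaw":0,"claw":0},{"delta_pos":[-6,-132,0],"yaw":0,"claw":0},{"delta_pos":[-8,-178,0],"yaw":0,"claw":0},{"delta_pos":[-9,-224,0],"yaw":0,"claw":0}]'

```text
time: 7.9
position: [0.4739, -0.0974, 0.2214]
tool_rot: [[-0.0, 1.0, 0.001], [1.0, 0.0, -0.0], [-0.0, 0.001, -1.0]]
wrist_force: [1.7, 0.1, -0.7]
opening: 0.0941
grip_force: 0.0
```

send_rows --steps '[{"delta_pos":[-2,-46,0],"yaw":0,"claw":0},{"delta_pos":[-4,-92,0],"yaw":0,"claw":0},{"delta_pos":[-6,-138,0],"yaw":0,"claw":0},{"delta_pos":[-8,-184,0],"yaw":0,"claw":0},{"delta_pos":[-8,-228,0],"yaw":0,"claw":0}]'

```text
time: 8.4
position: [0.4657, -0.3258, 0.2212]
tool_rot: [[0.001, 1.0, 0.0], [1.0, -0.001, -0.0], [-0.0, 0.0, -1.0]]
wrist_force: [0.2, 0.2, 1.2]
opening: 0.0938
grip_force: 0.0
```

send_rows --steps '[{"delta_pos":[0,0,-40],"yaw":0,"claw":0},{"delta_pos":[0,0,-60],"yaw":0,"claw":0},{"delta_pos":[0,0,-60],"yaw":0,"claw":0},{"delta_pos":[0,0,-60],"yaw":0,"claw":0}]'

```text
time: 8.8
position: [0.4662, -0.3236, 0.1613]
tool_rot: [[-0.0, 1.0, -0.0], [1.0, 0.0, 0.0], [0.0, -0.0, -1.0]]
wrist_force: [0.0, 0.8, 1.0]
opening: 0.0942
grip_force: 0.0
```

Run:
```python
from h import *
wlook('w3',[((.467,-.324,.042),.026)])
im=cv2.imread('pics/w3_raw.png');d=np.load('pics/w3.npz');pos,R=d['pos'],d['R']
print(pos,wproj((.467,-.324,.042),pos,R))
t=env.get_image('top')[...,::-1];cv2.imwrite('pics/top1.png',t)
A=cv2.resize(t[220:290,235:315],None,fx=5,fy=5,interpolation=cv2.INTER_CUBIC)
B=cv2.resize(im[100:400,120:520],None,fx=1,fy=1)
C=np.zeros((350,800,3),np.uint8);C[:350,:400]=A;C[:300,400:]=cv2.imread('pics/w3.png')[100:400,120:520]
cv2.imwrite('pics/c3.png',C)
```

```text
[ 0.46620666 -0.32363252  0.16132894] [324.74050477 227.53519673]
```

View pics/c3.png

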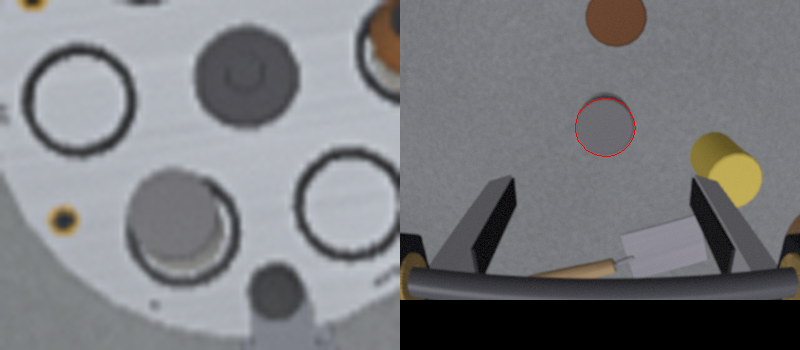

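The tall jar stands in pocket 1 at crop (175,215). The low jar's lid matches the prediction at (605,127), and the fingers are clear of the yellow jar. I descend onto its lid.

send_rows --steps '[{"delta_pos":[0,0,-40],"yaw":0,"claw":0},{"delta_pos":[0,0,-80],"yaw":0,"claw":0},{"delta_pos":[0,0,-112],"yaw":0,"claw":0},{"delta_pos":[0,0,-128],"yaw":0,"claw":0.2},{"delta_pos":[0,0,-128],"yaw":0,"claw":0.3}]'

```text
time: 9.4
position: [0.4655, -0.3225, 0.032]
tool_rot: [[-0.001, 1.0, -0.002], [1.0, 0.001, 0.002], [0.002, -0.002, -1.0]]
wrist_force: [0.4, -0.3, 0.4]
opening: 0.0813
grip_force: 0.0
```

send_rows --steps '[{"delta_pos":[0,0,0],"yaw":0,"claw":1},{"delta_pos":[0,0,0],"yaw":0,"claw":1},{"delta_pos":[0,0,0],"yaw":0,"claw":1},{"delta_pos":[0,0,0],"yaw":0,"claw":1},{"delta_pos":[0,0,0],"yaw":0,"claw":1}]'

```text
time: 9.9
position: [0.4666, -0.3241, 0.034]
tool_rot: [[0.0, 1.0, 0.001], [1.0, -0.0, -0.001], [-0.001, 0.001, -1.0]]
wrist_force: [-0.8, 0.1, 0.4]
opening: 0.0415
grip_force: 0.0
```

send_rows --steps '[{"delta_pos":[0,0,0],"yaw":0,"claw":1},{"delta_pos":[0,0,0],"yaw":0,"claw":1}]'

```text
time: 10.1
position: [0.4662, -0.3237, 0.0333]
tool_rot: [[0.0, 1.0, -0.0], [1.0, -0.0, 0.0], [0.0, -0.0, -1.0]]
wrist_force: [-0.0, -1.2, -0.7]
opening: 0.0254
grip_force: 0.0
```

The fingers closed past the 52 mm lid with no grip force. I'll stop and look.

Run:
```python
from h import *
s=env.observe();print(s['position'],s['opening'],s['grip_force'])
w=env.get_image('wrist')[...,::-1];t=env.get_image('side')[...,::-1]
C=np.zeros((360,800,3),np.uint8);C[:300,:400]=w[100:400,120:520];C[:,400:]=cv2.resize(t[280:370,270:370],(400,360),interpolation=cv2.INTER_CUBIC)
cv2.imwrite('pics/c4.png',C)
```

```text
[ 0.46619231 -0.32372765  0.03327294] 0.025395123407794963 0.0
```

View pics/c4.png

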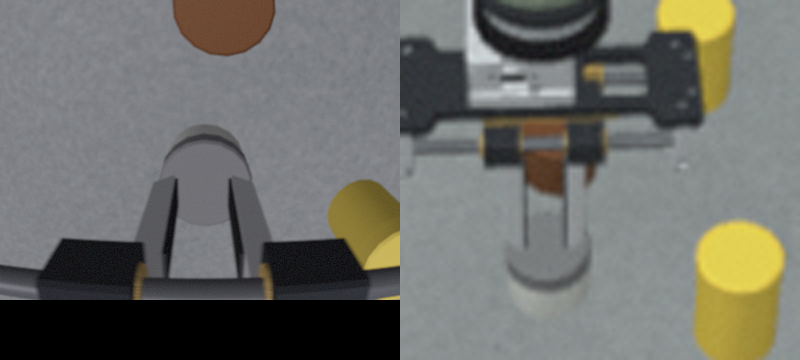

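Run:
```python
from h import *
s=env.observe();pos,R=np.array(s['position']),np.array(s['tool_rot'])
print('unmoved lid ->',wproj((.467,-.324,.042),pos,R)-[120,100], 'tips',[(wproj((.466+dx,-.324,z),pos,R)-[120,100]).round() for dx in(-.013,.013) for z in(.016,.045)])
print('seen lid',wray((325,276),.042,pos,R),wray((325,276),.042-.0,pos,R))
for z in (.03,.042,.05): print(z,ray('side',(270+148/4,280+250/4),z))
```

```text
unmoved lid -> [205.9242523  187.59400369] tips [array([183., 170.]), array([180., 190.]), array([225., 170.]), array([228., 190.])]
seen lid [ 0.46648024 -0.31719754  0.042     ] [ 0.46648024 -0.31719754  0.042     ]
0.03 [ 0.46814013 -0.31878165  0.03      ]
0.042 [ 0.4680256  -0.32843101  0.042     ]
0.05 [ 0.46794925 -0.33486391  0.05      ]
```

The jar hasn't moved, yet the fingers read 25 mm where the lid is. This doesn't behave like the tall jar's grip, which stopped at 50.8 mm. I'll open again, and check that the jar is undisturbed before a lower grip on the body.

send_rows --steps '[{"delta_pos":[0,0,0],"yaw":0,"claw":0.2},{"delta_pos":[0,0,0],"yaw":0,"claw":0.2},{"delta_pos":[0,0,0],"yaw":0,"claw":0.2},{"delta_pos":[0,0,0],"yaw":0,"claw":0.2},{"delta_pos":[0,0,0],"yaw":0,"claw":0.2}]'

```text
time: 10.7
position: [0.4662, -0.3237, 0.0332]
tool_rot: [[0.0, 1.0, -0.0], [1.0, -0.0, 0.0], [0.0, -0.0, -1.0]]
wrist_force: [0.2, 0.4, 0.2]
opening: 0.054
grip_force: 0.0
```

send_rows --steps '[{"delta_pos":[0,0,0],"yaw":0,"claw":0.2},{"delta_pos":[0,0,0],"yaw":0,"claw":0.2},{"delta_pos":[0,0,0],"yaw":0,"claw":0.2}]'

```text
time: 11.0
position: [0.4663, -0.3238, 0.0333]
tool_rot: [[0.0, 1.0, 0.0], [1.0, -0.0, -0.0], [-0.0, 0.0, -1.0]]
wrist_force: [0.1, -1.1, 0.1]
opening: 0.0746
grip_force: 0.0
```

Run:
```python
from h import *
s=env.observe();print(s['position'],s['opening'],s['wrist_force'])
pos,R=np.array(s['position']),np.array(s['tool_rot'])
w=env.get_image('wrist')[...,::-1].copy();t=env.get_image('side')[...,::-1]
cv2.imwrite('pics/c5_raw.png',w)
q=[wproj((.467+.026*np.cos(a),-.324+.026*np.sin(a),.042),pos,R) for a in np.linspace(0,6.28,40)]
cv2.polylines(w,[np.int32(np.round(q))],True,(0,0,255),1)
C=np.zeros((360,800,3),np.uint8);C[:300,:400]=w[100:400,120:520];C[:,400:]=cv2.resize(t[280:370,270:370],(400,360),interpolation=cv2.INTER_CUBIC)
cv2.imwrite('pics/c5.png',C)
```

```text
[ 0.46625156 -0.32375779  0.03327211] 0.07464062386552199 [ 0.08383202 -1.12764985  0.12433006]
```

View pics/c5.png

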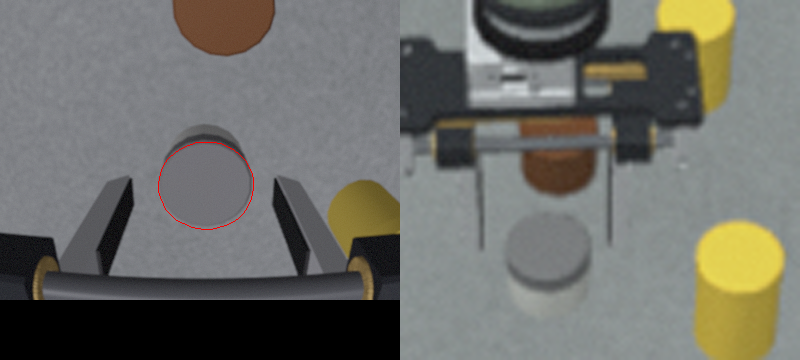

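The jar is undisturbed at (205,185). The fingertips, at side crop (480,248) and (610,243), seem to end near lid-top height. I'll measure how high they really are.

Run:
```python
from h import *
s=env.observe();pos,R=np.array(s['position']),np.array(s['tool_rot'])
for n,u in (('L',(120+80,)),('L',(0,))):pass
for px in [(270+80/4,280+248/4),(270+210/4,280+244/4)]:
    a,b=ray('side',px,0.),ray('side',px,.1); k=(-.324-a[1])/(b[1]-a[1]); print('side tip at y=-.324',a+k*(b-a))
for px in [(120+130,100+178),(120+275,100+178)]:
    a,b=wray(px,0,pos,R),wray(px,.1,pos,R)
    for x in (.466-s['opening']/2,.466+s['opening']/2):
        k=(x-a[0])/(b[0]-a[0]); print('wrist tip at x',x,a+k*(b-a))
```

```text
side tip at y=-.324 [ 0.42695928 -0.324       0.04044912]
side tip at y=-.324 [ 0.50575933 -0.324       0.04027362]
wrist tip at x 0.4282587711951018 [ 0.42825877 -0.31392184  0.05362012]
wrist tip at x 0.5037412288048982 [ 0.50374123 -0.16717758  0.40613348]
wrist tip at x 0.4282587711951018 [ 0.42825877 -0.16964234  0.40032107]
wrist tip at x 0.5037412288048982 [ 0.50374123 -0.31703815  0.04602133]
```

Both views put the fingertips at z ≈ 0.040–0.046 with the TCP at 0.033. So the real tips end about 8–10 mm behind the TCP, not 17 mm ahead of it, and the fingers closed just above the lid. On the tall jar they gripped only the lid's edge. From here I'll use tip z ≈ TCP z + 0.009, which means lowering about 23 mm. The carriage stays at about 88 mm, above the 75 mm yellow jar.

send_rows --steps '[{"delta_pos":[0,0,-10],"yaw":0,"claw":0.1},{"delta_pos":[0,0,-18],"yaw":0,"claw":0.1},{"delta_pos":[0,0,-23],"yaw":0,"claw":0.1},{"delta_pos":[0,0,-23],"yaw":0,"claw":0.1}]'

```text
time: 11.5
position: [0.4652, -0.3228, 0.0086]
tool_rot: [[0.0, 1.0, -0.002], [1.0, -0.0, 0.002], [0.002, -0.002, -1.0]]
wrist_force: [0.4, -0.9, 1.4]
opening: 0.0843
grip_force: 0.0
```

send_rows --steps '[{"delta_pos":[0,0,0],"yaw":0,"claw":1},{"delta_pos":[0,0,0],"yaw":0,"claw":1},{"delta_pos":[0,0,0],"yaw":0,"claw":1},{"delta_pos":[0,0,0],"yaw":0,"claw":1},{"delta_pos":[0,0,0],"yaw":0,"claw":1}]'

```text
time: 12.0
position: [0.4666, -0.324, 0.0106]
tool_rot: [[0.0, 1.0, 0.001], [1.0, -0.0, -0.001], [-0.001, 0.001, -1.0]]
wrist_force: [0.8, -1.0, 0.6]
opening: 0.0511
grip_force: 20.0
```

send_rows --steps '[{"delta_pos":[0,0,0],"yaw":0,"claw":1},{"delta_pos":[0,0,0],"yaw":0,"claw":1}]'

```text
time: 12.2
position: [0.4665, -0.324, 0.0106]
tool_rot: [[0.0, 1.0, 0.001], [1.0, -0.0, -0.001], [-0.001, 0.001, -1.0]]
wrist_force: [0.2, 0.3, 1.3]
opening: 0.0509
grip_force: 20.0
```

send_rows --steps '[{"delta_pos":[0,0,25],"yaw":0,"claw":1},{"delta_pos":[0,0,65],"yaw":0,"claw":1},{"delta_pos":[0,0,105],"yaw":0,"claw":1},{"delta_pos":[0,0,145],"yaw":0,"claw":1},{"delta_pos":[0,0,185],"yaw":0,"claw":1}]'

```text
time: 12.7
position: [0.4656, -0.3232, 0.1963]
tool_rot: [[-0.0, 1.0, -0.001], [1.0, 0.0, 0.001], [0.001, -0.001, -1.0]]
wrist_force: [0.5, -0.2, -1.3]
opening: 0.0515
grip_force: 20.0
```

send_rows --steps '[{"delta_pos":[5,28,0],"yaw":0,"claw":1},{"delta_pos":[12,68,0],"yaw":0,"claw":1},{"delta_pos":[20,110,0],"yaw":0,"claw":1},{"delta_pos":[28,153,0],"yaw":0,"claw":1},{"delta_pos":[36,196,0],"yaw":0,"claw":1}]'

```text
time: 13.2
position: [0.5017, -0.1261, 0.1948]
tool_rot: [[0.001, 1.0, -0.001], [1.0, -0.001, 0.0], [0.0, -0.001, -1.0]]
wrist_force: [1.0, 0.6, -0.4]
opening: 0.0513
grip_force: 20.0
```

send_rows --steps '[{"delta_pos":[8,43,0],"yaw":0,"claw":1},{"delta_pos":[16,86,0],"yaw":0,"claw":1},{"delta_pos":[24,130,0],"yaw":0,"claw":1},{"delta_pos":[32,174,0],"yaw":0,"claw":1},{"delta_pos":[40,218,0],"yaw":0,"claw":1}]'

```text
time: 13.7
position: [0.5418, 0.092, 0.1949]
tool_rot: [[-0.0, 1.0, -0.001], [1.0, 0.0, -0.0], [-0.0, -0.001, -1.0]]
wrist_force: [-0.1, -0.4, -1.6]
opening: 0.0511
grip_force: 20.0
```

send_rows --steps '[{"delta_pos":[8,43,0],"yaw":0,"claw":1},{"delta_pos":[16,80,0],"yaw":0,"claw":1},{"delta_pos":[18,100,-15],"yaw":0,"claw":1},{"delta_pos":[18,100,-50],"yaw":0,"claw":1},{"delta_pos":[18,100,-80],"yaw":0,"claw":1}]'

```text
time: 14.2
position: [0.5598, 0.1913, 0.1139]
tool_rot: [[-0.002, 1.0, -0.0], [1.0, 0.002, -0.0], [-0.0, -0.0, -1.0]]
wrist_force: [-0.3, -1.5, -0.6]
opening: 0.0511
grip_force: 20.0
```

send_rows --steps '[{"delta_pos":[0,0,-10],"yaw":0,"claw":1},{"delta_pos":[0,0,-20],"yaw":0,"claw":1},{"delta_pos":[0,0,-20],"yaw":0,"claw":1},{"delta_pos":[0,0,-20],"yaw":0,"claw":1}]'

```text
time: 14.6
position: [0.5614, 0.1902, 0.0966]
tool_rot: [[0.0, 1.0, 0.002], [1.0, -0.0, 0.0], [0.0, 0.002, -1.0]]
wrist_force: [-0.2, -0.1, -1.2]
opening: 0.0512
grip_force: 20.0
```

send_rows --steps '[{"delta_pos":[-1,0,-15],"yaw":0,"claw":1},{"delta_pos":[-1,0,-28],"yaw":0,"claw":1},{"delta_pos":[-1,0,-36],"yaw":0,"claw":1},{"delta_pos":[-1,0,-41],"yaw":0,"claw":1},{"delta_pos":[-1,0,-41],"yaw":0,"claw":1}]'

```text
time: 15.1
position: [0.5587, 0.1901, 0.0533]
tool_rot: [[0.0, 1.0, -0.002], [1.0, -0.0, -0.0], [-0.0, -0.002, -1.0]]
wrist_force: [-0.6, 0.3, -0.9]
opening: 0.0513
grip_force: 20.0
```

send_rows --steps '[{"delta_pos":[0,0,-2],"yaw":0,"claw":1},{"delta_pos":[0,0,-3],"yaw":0,"claw":1},{"delta_pos":[0,0,-3],"yaw":0,"claw":1},{"delta_pos":[0,0,-3],"yaw":0,"claw":1}]'

```text
time: 15.5
position: [0.5599, 0.1905, 0.0525]
tool_rot: [[-0.0, 1.0, 0.002], [1.0, 0.0, 0.0], [0.0, 0.002, -1.0]]
wrist_force: [-1.6, 0.0, 6.0]
opening: 0.051
grip_force: 20.0
```

Contact with the floor (6 N). I release and lift.

send_rows --steps '[{"delta_pos":[0,0,1],"yaw":0,"claw":0},{"delta_pos":[0,0,1],"yaw":0,"claw":0},{"delta_pos":[0,0,1],"yaw":0,"claw":0},{"delta_pos":[0,0,1],"yaw":0,"claw":0},{"delta_pos":[0,0,1],"yaw":0,"claw":0}]'

```text
time: 16.0
position: [0.559, 0.1902, 0.052]
tool_rot: [[0.0, 1.0, -0.0], [1.0, -0.0, -0.0], [-0.0, -0.0, -1.0]]
wrist_force: [1.0, -0.2, -0.9]
opening: 0.0879
grip_force: 0.0
```

send_rows --steps '[{"delta_pos":[0,0,0],"yaw":0,"claw":0},{"delta_pos":[0,0,30],"yaw":0,"claw":0},{"delta_pos":[0,0,75],"yaw":0,"claw":0},{"delta_pos":[0,0,120],"yaw":0,"claw":0},{"delta_pos":[0,0,140],"yaw":0,"claw":0}]'

```text
time: 16.5
position: [0.5619, 0.1908, 0.1976]
tool_rot: [[-0.0, 1.0, 0.008], [1.0, 0.0, 0.002], [0.002, 0.008, -1.0]]
wrist_force: [0.8, -0.2, 0.1]
opening: 0.0942
grip_force: 0.0
```

send_rows --steps '[{"delta_pos":[-25,-25,0],"yaw":0,"claw":0.2},{"delta_pos":[-55,-55,0],"yaw":0,"claw":0.3},{"delta_pos":[-85,-85,0],"yaw":0,"claw":0.3},{"delta_pos":[-112,-115,0],"yaw":0,"claw":0.3},{"delta_pos":[-120,-120,0],"yaw":0,"claw":0.3}]'

```text
time: 17.0
position: [0.4368, 0.0684, 0.1919]
tool_rot: [[0.003, 1.0, -0.001], [1.0, -0.003, -0.001], [-0.001, -0.001, -1.0]]
wrist_force: [0.1, 0.1, -0.2]
opening: 0.066
grip_force: 0.0
```

send_rows --steps '[{"delta_pos":[0,0,0],"yaw":0,"claw":0.3},{"delta_pos":[0,0,0],"yaw":0,"claw":0.3}]'

```text
time: 17.2
position: [0.4402, 0.0707, 0.1927]
tool_rot: [[0.0, 1.0, 0.002], [1.0, -0.0, 0.001], [0.001, 0.002, -1.0]]
wrist_force: [-0.2, 0.9, 0.9]
opening: 0.0656
grip_force: 0.0
```

Run:
```python
from h import *
s=env.observe();print(s['time'],s['position'],s['opening'])
a=np.radians(8.8);c=np.array([.5765,.0923])
Rm=np.array([[np.cos(a),-np.sin(a)],[np.sin(a),np.cos(a)]])
W=lambda x,y,z:tuple(c+Rm@[x,y])+(z,)
print(W(-.138,0,.112))
wlook('w6',[(W(-.138,0,.112),.014),(W(-.138,0,.109),.016),(W(-.087,.05,.117),.026),(W(0,.1,.084),.026)])
```

```text
17.2 [0.44022188 0.07071049 0.19271001] 0.06559311189593774
(np.float64(0.4401244833603757), np.float64(0.07118795459280274), 0.112)
```

View pics/w6.png

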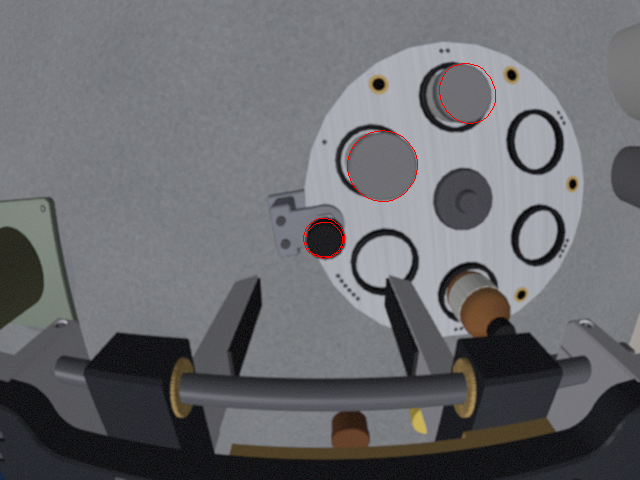

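Both lids lie on the predicted circles at (383,166) and (467,94), so both jars are seated. The knob at (324,239) is also where predicted, centred between the fingers. I descend to put the tips just below the knob's wide part, with the TCP at about 0.080.

send_rows --steps '[{"delta_pos":[0,0,-35],"yaw":0,"claw":0.3},{"delta_pos":[0,0,-70],"yaw":0,"claw":0.3},{"delta_pos":[0,0,-100],"yaw":0,"claw":0.3},{"delta_pos":[0,0,-113],"yaw":0,"claw":0.3},{"delta_pos":[0,0,-113],"yaw":0,"claw":0.3}]'

```text
time: 17.75
position: [0.4377, 0.0712, 0.0767]
tool_rot: [[-0.001, 1.0, -0.006], [1.0, 0.001, 0.0], [0.0, -0.006, -1.0]]
wrist_force: [-0.2, 0.2, 0.8]
opening: 0.0656
grip_force: 0.0
```

send_rows --steps '[{"delta_pos":[0,0,0],"yaw":0,"claw":1},{"delta_pos":[0,0,0],"yaw":0,"claw":1},{"delta_pos":[0,0,0],"yaw":0,"claw":1},{"delta_pos":[0,0,0],"yaw":0,"claw":1},{"delta_pos":[0,0,0],"yaw":0,"claw":1}]' --grip_force 50

```text
time: 18.25
position: [0.4424, 0.0703, 0.0803]
tool_rot: [[0.0, 1.0, 0.007], [1.0, -0.0, 0.0], [0.0, 0.007, -1.0]]
wrist_force: [6.0, 0.0, -7.2]
opening: 0.0309
grip_force: 50.0
```

send_rows --steps '[{"delta_pos":[0,0,0],"yaw":0,"claw":1},{"delta_pos":[0,0,0],"yaw":0,"claw":1},{"delta_pos":[0,0,0],"yaw":0,"claw":1}]'

```text
time: 18.55
position: [0.4424, 0.0703, 0.0803]
tool_rot: [[0.0, 1.0, 0.007], [1.0, -0.0, 0.0], [0.0, 0.007, -1.0]]
wrist_force: [6.2, 0.4, -4.7]
opening: 0.0307
grip_force: 50.0
```

Gripped at 31 mm. I pull up gently and shift 2 mm in x to relieve the side load.

send_rows --steps '[{"delta_pos":[1,0,2],"yaw":0,"claw":1},{"delta_pos":[2,0,6],"yaw":0,"claw":1},{"delta_pos":[2,0,10],"yaw":0,"claw":1},{"delta_pos":[2,0,14],"yaw":0,"claw":1},{"delta_pos":[2,0,14],"yaw":0,"claw":1}]'

```text
time: 19.05
position: [0.4423, 0.0703, 0.0927]
tool_rot: [[0.0, 1.0, 0.003], [1.0, -0.0, 0.0], [0.0, 0.003, -1.0]]
wrist_force: [6.1, 1.1, -11.8]
opening: 0.0306
grip_force: 50.0
```

send_rows --steps '[{"delta_pos":[0,0,2],"yaw":0,"claw":1},{"delta_pos":[0,0,4],"yaw":0,"claw":1},{"delta_pos":[0,0,4],"yaw":0,"claw":1},{"delta_pos":[0,0,4],"yaw":0,"claw":1}]'

```text
time: 19.45
position: [0.4423, 0.0703, 0.0961]
tool_rot: [[0.0, 1.0, 0.003], [1.0, -0.0, 0.0], [0.0, 0.003, -1.0]]
wrist_force: [7.2, 0.9, -14.1]
opening: 0.0307
grip_force: 50.0
```

send_rows --steps '[{"delta_pos":[0,0,1],"yaw":0,"claw":1},{"delta_pos":[0,0,2],"yaw":0,"claw":1},{"delta_pos":[0,0,2.5],"yaw":0,"claw":1},{"delta_pos":[0,0,2.5],"yaw":0,"claw":1},{"delta_pos":[0,0,2.5],"yaw":0,"claw":1}]'

```text
time: 19.95
position: [0.4423, 0.0703, 0.0983]
tool_rot: [[0.001, 1.0, 0.003], [1.0, -0.001, 0.0], [0.0, 0.003, -1.0]]
wrist_force: [8.3, 1.2, -15.7]
opening: 0.031
grip_force: 50.0
```

send_rows --steps '[{"delta_pos":[0,0,0],"yaw":0,"claw":1},{"delta_pos":[0,0,0],"yaw":0,"claw":1},{"delta_pos":[0,0,0],"yaw":0,"claw":1},{"delta_pos":[0,0,0],"yaw":0,"claw":1},{"delta_pos":[0,0,0],"yaw":0,"claw":1}]'

```text
time: 20.45
position: [0.4423, 0.0703, 0.0983]
tool_rot: [[0.0, 1.0, 0.003], [1.0, -0.0, 0.0], [0.0, 0.003, -1.0]]
wrist_force: [7.0, 1.0, -15.3]
opening: 0.0308
grip_force: 50.0
```

The rise is 18 mm and the force 15 N, so the plunger is at its stop and steady. One numeric check that the disc hasn't turned, then I hand in.

Run:
```python
from h import *
b=env.get_image('side')[...,::-1].copy();a=cv2.imread('pics/side0.png')
r=(slice(200,270),slice(300,395))
for im in (a,b):
    h=cv2.cvtColor(im,cv2.COLOR_BGR2HSV);m=cv2.inRange(h,(12,90,80),(30,255,255));o=np.zeros_like(m);o[r]=m[r]
    n,_,st,c=cv2.connectedComponentsWithStats(o);print([tuple(c[i].round(1)) for i in range(1,n) if 2<st[i,4]<60])
print(env.observe()['position']); 
print(env.job_done())
```

```text
[(np.float64(381.5), np.float64(227.8)), (np.float64(342.0), np.float64(255.2)), (np.float64(373.3), np.float64(254.7)), (np.float64(325.8), np.float64(261.0))]
[(np.float64(381.0), np.float64(227.7)), (np.float64(324.8), np.float64(261.0))]
[0.44222952 0.07023484 0.09831348]
the job is handed in; nothing more can be done
None
```

The job is handed in: the tall jar is in pocket 1, the low jar is in pocket 2, and the gripper is holding the plunger knob fully up (18 mm, 50 N grip, disc not visibly turned); no verdict came back.

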